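# Try the refitted roller catch of the column cabinet

## Task

The roller catch of the column cabinet has just been refitted and its door stands ajar. Push the door shut until the catch snaps, without pressing it hard against its rubber stop, and let go so that the catch alone holds it for a moment; then pull it open through the catch by its handle post and leave it standing wide open, about square to the cabinet, for the next column. Leave the other things on the bench and on the cabinet undisturbed.

Things in the scene. Friction and masses are not known exactly. Their poses are not given: they have to be found in the camera images.
- cabinet: Off-white bench cabinet for columns, fixed to the bench: 200 deep (x), 240 wide (y), 220 high, clear roof. Origin: centre of its underside; its open front, at x = -100 mm, faces -x, towards the robot. Inside, near the door's free edge, a jamb carries an orange sprung roller and below it a rubber buffer that stops the door; pressing the buffer with more than 22 N would damage it.
- door (a joint): Door angle in rad: 0 parallel to the cabinet's front, growing as it opens towards the robot, to 1.9. Hinged at the cabinet's left (+y). Panel 225 wide, 12 thick, 12 to 214 mm above the bench. Stays where left (0.04 N m). Fitters set the catch's depth by hand, so when home the door stands anywhere from 1 to 20 mm (at 190 mm from the hinge) short of angle 0: feel for it.
- strike (a point): Middle of the steel strike bar behind the door, 190 mm from the hinge axis, that meets the roller. Some 14 mm before home (at that radius) the roller begins to resist, with 10 to 14 N at the handle; the crest is 4.5 mm before home; beyond it the roller draws the door home and holds it on the buffer with 4 to 7 N, which a pull at the handle overcomes.
- door_handle (a point): Grip point, 190 mm above the bench, on an upright blue steel handle post, 14 mm in diameter, whose axis is 45 mm before the door's outer face. The post's top is 25 mm above this point; the first stem to the panel is 33 mm below. At angle 0 the axis is at x = -51, y = -190 mm from the hinge axis, in the cabinet's directions.
- door_hinge (a point): Point on the upright hinge axis of the door, 190 mm above the bench; in the cabinet's frame x = -106 mm, y = 115 mm.
- tipbox: Loose blue pipette tip box with a white lid, 80 x 120 x 57 mm high, standing on the cabinet's roof. Leave it. Origin under its centre.
- amber: Loose amber bottle, 72 mm in diameter, 170 high, to the left of the cabinet. Leave it standing. Origin under its centre.
- solvent: Loose clear bottle, 80 mm in diameter, 190 high, to the right of the cabinet. Leave it standing. Origin under its centre.
- vialrack: Loose white rack with capped vials, 90 x 160 x 58 mm high, on the right. Leave it. Origin under its centre.
- beaker: Loose glass beaker, 68 mm in diameter, 90 high, on the right. Leave it. Origin under its centre.
- mouse: Loose black computer mouse, 100 x 60 x 30 mm, on the left. Leave it. Origin under its centre.
- cartons: Loose purple and light blue cartons, 80 x 170 x 90 mm, on the left. Leave them. Origin under their centre.

How it is judged:
On the way:
1. the door is shut past the catch and let go, held on its buffer by the roller alone for 0.3 s (value of joint door below 0.2 rad and contact force between catch_c0 and anything else above 2 N and contact force between the fingers and cabinet below 0.3 N and velocity of joint door between -0.05 and 0.05 rad/s), for 0.3 s.
At the end, for the whole second after the job is handed in: After having been shut on its catch and let go, the door stands still and released, open by 1.15 to 1.75 rad (about 66 to 100 degrees). No bystander has moved more than 30 mm and the rubber buffer was never pressed with more than 22 N (value of joint door between 1.15 and 1.75 rad and velocity of joint door between -0.05 and 0.05 rad/s); the robot touches nothing.
It fails at once if the door is pressed against the rubber buffer with more than 22 N (contact force between catch_c0 and anything else above 22 N).
It fails at once if a bystander is moved more than 30 mm (distance of any of tipbox, amber, solvent, vialrack, beaker, mouse, cartons from where it was at the start of the episode above 0.03 m).
It also fails if it takes over 54 s, if anything falls off the work surface, if the arm or the gripper's body presses on something with over 40 N, if the wrist force passes 120 N, or if a joint passes its speed limit or range.

## Robot

A 6-joint arm with a two-finger parallel gripper is mounted at the origin on the work surface. World frame = base frame: x ahead of the robot, y to its left, z up, the work surface at z = 0. Lengths are in m, angles in rad, forces in N, time in s.
With the tool pointing down it reaches from about 0.325 to 0.85 m from the base axis. Payload 4.4 kg.
Tool frame: the origin (TCP) lies on the centre line of the jaws, within the pads' length; the fingertips stand env.tip_extent ahead of it and the grasp point (between the pads) lies 11 mm behind it (env.tip_extent is the distance from the TCP to the fingertips, in m); z points along the fingers, y is the line along which they close (so a half turn about z gives the same grasp; the last joint's range is limited). The gripper opens to 94 mm and grips with 3 to 60 N. Pads are 16 mm wide; open, the fingers measure 119 mm over their backs; the gripper's body (75 mm by 177 mm) begins 78 mm behind the grasp point.
Start: joints at [1.046, 0.207, 1.542, -0, 1.393, -0.15], TCP at [0.211, 0.535, 0.213] pointing down, gripper open.
Joint ranges: [-2.73, 2.73], [-0.86, 2.22], [0.23, 2.46], [-1.11, 4.25], [0.08, 2.63], [-2.82, 2.82]. Speed limits (rad/s): [2.79, 2.79, 3.14, 3.14, 3.14, 3.14].

## Interface

Orientations are given as a 3x3 rotation matrix whose columns are the frame's x, y, z axes.
In Python, from cell import env, fingers, imaging, workorder gives the robot as it stands. Calls block until the motion is done:
- env.reach(position, orientation): joint-space move of the TCP to a pose.
- env.move_straight(position, rotation=None, velocity=0.15): straight line of the TCP; rotation=None keeps the orientation; velocity is the mean speed in m/s.
- env.goto_joints(angles): joint-space move.
- fingers.grip(opening): opening from 0.0 (shut) to 1.0 (fully open); the grip force is fixed at half the most; returns when the fingers have stopped.
- env.pause(seconds).
- env.ik(position, orientation): joint angles nearest the present ones, or None.
- imaging.get_image(name): name is "side" or "top" or "wrist"; returns a dict with "pixels" (384x512x3 uint8, red, green, blue), "depth" (384x512 float32, m along the optical axis (not along the pixel's ray), 0 where there is no reading), "intrinsics" (3x3 intrinsics, pixels), "D" ([k1, k2, p1, p2, k3] as OpenCV has them; the pictures are not rectified), "R" (3x3) and "t" (3): a world point X has camera coordinates R X + t. Camera axes: x right, y down, z forward; pixel columns grow to the right and rows downward; lengths in m; the calibration is good to about 2 mm. A picture is of the moment at which its call begins.
A pose or a line that the arm cannot do raises env.PlanningError and nothing moves.
- workorder.close_job(): hands the job in; it is judged then, once.
Readings, each from a call of its own:
- env.read_clock(): time.
- env.read_qpos(): joint angles.
- env.read_qvel(): joint speeds.
- env.read_tau(): joint torques, N m.
- env.read_tool_pos(): TCP position.
- env.read_eef_rot(): TCP orientation.
- env.read_contact_force(): force on the tool from outside, world axes, zero at the start.
- env.read_torque(): the same for the moment, N m.
- env.read_gripper_width(): opening from 0.0 (shut) to 1.0 (fully open).
- env.read_grasp_force(): force on a finger pad.
Only numpy, scipy, OpenCV 4.12 (cv2) and the standard library are available. Lean on these libraries where they do the work, as an engineer would, in place of code of your own. Each camera call takes 0.05 s, during which the arm holds its last target. There are 200 camera calls.

## Working session

There is one attempt and no reset: what is moved stays moved. The work goes in short steps, each a Python script; the robot and the scene stay as the last script left them, time stands still between calls to the robot, and variables do not carry over. Pictures are saved under pics/ and viewed, at most 10 in all, crops included, and the job is handed in when it is done.

```bash
ls; mkdir -p pics; python3 - <<'E'
from cell import env, fingers, imaging, workorder
import cv2,numpy as np
ims=[]
for n in("side","top"):
    d=imaging.get_image(n); np.savez(f"/tmp/{n}.npz",**d); cv2.imwrite(f"pics/{n}0.png",d["pixels"][:,:,::-1])
    print(n,d["R"].round(3).tolist(),d["t"].round(3),d["intrinsics"].round(1).tolist(),d["D"])
print(env.tip_extent,env.read_clock(),env.read_eef_rot().round(3))
E
```

```text
pics
side [[0.632, -0.775, 0.002], [-0.585, -0.479, -0.655], [0.508, 0.413, -0.756]] [-0.383  0.428  0.973] [[405.1, 0.0, 257.3], [0.0, 405.1, 191.6], [0.0, 0.0, 1.0]] [-0.03017808  0.          0.          0.          0.        ]
top [[-0.013, -1.0, 0.018], [-0.999, 0.012, -0.053], [0.053, -0.019, -0.998]] [-0.009  0.62   1.481] [[411.3, 0.0, 259.3], [0.0, 411.3, 188.0], [0.0, 0.0, 1.0]] [-0.09751801  0.          0.          0.          0.        ]
0.008 0.1 [[-0.931  0.366 -0.001]
 [ 0.366  0.931 -0.002]
 [ 0.    -0.002 -1.   ]]
```

View pics/side0.png

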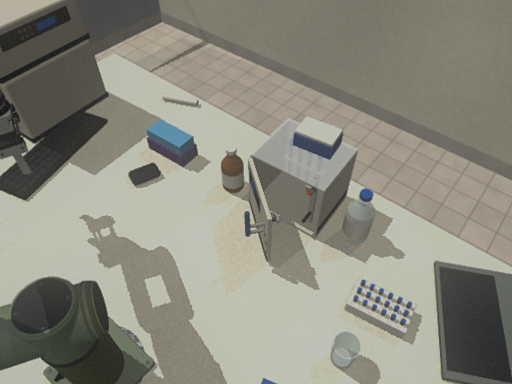

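View pics/top0.png

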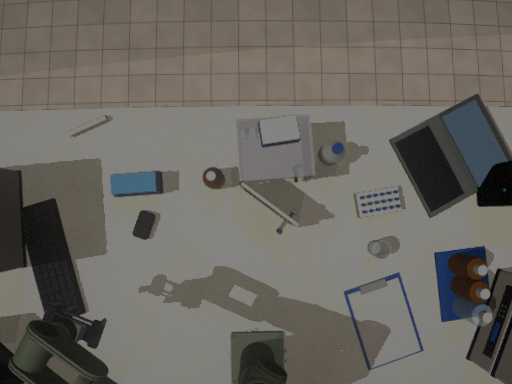

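The cabinet spans about (238–314, 115–180) in the top view. The door runs from its hinge at (241,183) to (298,224), with the handle near (280,229). I'll enlarge that area and back-project it.

```bash
cat > h.py <<'E'
import numpy as np, cv2
def ray(d,uv,z):
    K,D,R,t=d["intrinsics"],d["D"],d["R"],d["t"]
    p=cv2.undistortPoints(np.array(uv,float).reshape(-1,1,2),K,D).reshape(-1,2)
    r=np.c_[p,np.ones(len(p))]@R; c=-R.T@t
    return c+r*((z-c[2])/r[:,2])[:,None]
def cloud(d):
    v,u=np.mgrid[:384,:512]
    p=cv2.undistortPoints(np.stack([u,v],-1).reshape(-1,1,2).astype(float),d["intrinsics"],d["D"]).reshape(-1,2)
    X=np.c_[p,np.ones(len(p))]*d["depth"].reshape(-1,1)
    return ((X-d["t"])@d["R"]).reshape(384,512,3)
E
python3 - <<'E'
import numpy as np,cv2
from h import *
d=dict(np.load("/tmp/top.npz")); im=d["pixels"][:,:,::-1]
cv2.imwrite("pics/topc.png",cv2.resize(im[165:250,225:325],None,fx=7,fy=7,interpolation=cv2.INTER_CUBIC))
P=cloud(d)
print(ray(d,[(241,184),(298,224),(240,181),(314,179)],.214).round(3))
hsv=cv2.cvtColor(im,cv2.COLOR_BGR2HSV)
sub=P[165:250,225:325]; m=(abs(sub[...,2]-.214)<.012)
pts=sub[m]; v,u=np.nonzero(m)
# near-front points: list top-height points with colour
for n in ("top",):
    h=hsv[165:250,225:325][m]
    b=(h[:,0]>95)&(h[:,0]<130)&(h[:,1]>80)
    print("blue",b.sum(),pts[b].round(3).tolist(),(u[b]+225).tolist(),(v[b]+165).tolist())
s=dict(np.load("/tmp/side.npz")); Q=cloud(s); hs=cv2.cvtColor(s["pixels"][:,:,::-1],cv2.COLOR_BGR2HSV)
m=np.zeros((384,512),bool); m[200:250,240:275]=1
m&=(hs[...,0]>95)&(hs[...,0]<130)&(hs[...,1]>80)
q=Q[m]; q=q[q[:,2]>.1]; print("side blue",len(q),q[np.argsort(-q[:,2])][::6].round(3).tolist())
E
```

```text
[[ 0.623  0.045  0.214]
 [ 0.494 -0.134  0.214]
 [ 0.633  0.048  0.214]
 [ 0.636 -0.187  0.214]]
blue 6 [[0.474, -0.073, 0.218], [0.474, -0.076, 0.221], [0.47, -0.073, 0.219], [0.47, -0.077, 0.214], [0.467, -0.074, 0.211], [0.467, -0.077, 0.213]] [279, 280, 279, 280, 279, 280] [231, 231, 232, 232, 233, 233]
side blue 9 [[0.469, -0.077, 0.214], [0.464, -0.078, 0.211]]
```

View pics/topc.png

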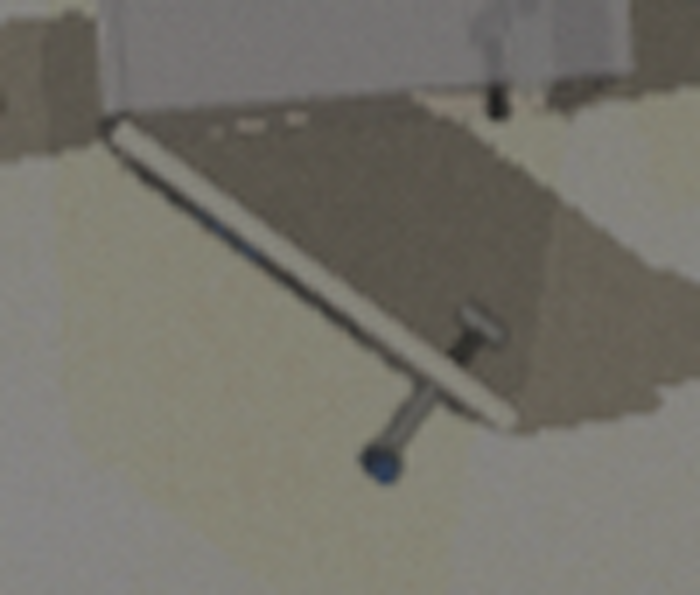

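```bash
cat >> h.py <<'E'
def geom():
    d=dict(np.load("/tmp/top.npz"))
    c=lambda x,y:((x+.5)/7-.5+225,(y+.5)/7-.5+165)
    a,b=ray(d,[c(122,132),c(510,418)],.214)[:,:2]; H=ray(d,[c(382,464)],.215)[0,:2]
    f1,f2=ray(d,[c(105,110),c(632,72)],.22)[:,:2]
    e=(b-a)/np.linalg.norm(b-a); n=np.array([e[1],-e[0]])
    f=(f2-f1)/np.linalg.norm(f2-f1)
    hinge=H-.19*e-.051*n
    psi0=np.arctan2(f[1],f[0]); th=psi0-np.arctan2(e[1],e[0])
    return dict(a=a,b=b,H=H,f1=f1,f2=f2,hinge=hinge,psi0=psi0,th=th)
def en(psi):
    e=np.array([np.cos(psi),np.sin(psi)]); return e,np.array([e[1],-e[0]])
def pose(hinge,psi0,th,z,s=1):
    e,n=en(psi0-th); p=hinge+.19*e+.051*n
    y=s*np.r_[n,0]; zz=np.array([0,0,-1.]); 
    return np.r_[p,z],np.c_[np.cross(y,zz),y,zz]
E
python3 - <<'E'
from h import *
from cell import env
g=geom()
for k,v in g.items(): print(k,np.round(v,4))
print("panel",np.linalg.norm(g['b']-g['a']),"front",np.linalg.norm(g['f1']-g['f2']), "f1->hinge",g['hinge']-g['f1'])
for s in(1,-1):
  for th in(0,.1,g['th'],1,1.5):
    q=env.ik(*pose(g['hinge'],g['psi0'],th,.187,s)); print(s,th,None if q is None else np.round(q,2))
E
```

```text
a [0.6248 0.0414]
b [ 0.4936 -0.132 ]
H [ 0.4739 -0.0738]
f1 [0.6344 0.0488]
f2 [ 0.6489 -0.1894]
hinge [0.6292 0.0469]
psi0 -1.5098
th 0.7087
panel 0.21738532119888004 front 0.23856205081804982 f1->hinge [-0.00523102 -0.00185558]
1 0 [-0.38  0.3   1.49 -0.    1.36  2.7 ]
1 0.1 [-0.39  0.26  1.54 -0.    1.35  2.79]
1 0.7087465600950644 None
1 1 [-0.25 -0.05  1.87 -0.    1.32 -2.45]
1 1.5 [-0.03 -0.06  1.89 -0.    1.32 -1.73]
-1 0 [-0.38  0.3   1.49 -0.    1.36 -0.45]
-1 0.1 [-0.39  0.26  1.54 -0.    1.35 -0.35]
-1 0.7087465600950644 [-0.34  0.03  1.8  -0.    1.32  0.31]
-1 1 [-0.25 -0.05  1.87 -0.    1.32  0.69]
-1 1.5 [-0.03 -0.06  1.89 -0.    1.32  1.41]
```

The geometry agrees with the given sizes: front 239 mm against 240, and the hinge is within 3 mm. I'll go above the post and look from close by.

```bash
python3 - <<'E'
from h import *
from cell import env,fingers,imaging
g=geom(); a=(g['hinge'],g['psi0'],g['th'])
p,R=env.read_tool_pos(),env.read_eef_rot()
env.move_straight([p[0],p[1],.33],velocity=.2)
env.reach(*pose(*a,.30,-1))
fingers.grip(.45)
print(env.read_gripper_width(),env.read_tool_pos(),env.read_clock(),env.read_contact_force())
d=imaging.get_image("wrist"); np.savez("/tmp/w.npz",**d); cv2.imwrite("pics/w1.png",d["pixels"][:,:,::-1])
d=imaging.get_image("top"); np.savez("/tmp/t2.npz",**d)
P=pose(*a,.215,-1)[0]; w=dict(np.load("/tmp/w.npz"))
print("expected post px",cv2.projectPoints(P[None],cv2.Rodrigues(w["R"])[0],w["t"],w["intrinsics"],w["D"])[0].ravel())
E
```

```text
0.45180944524822897 [ 0.47384788 -0.07388405  0.30000462] 4.1167 [-0.34036282  0.13079348 -0.38093411]
expected post px [255.60928109 197.21132127]
```

View pics/w1.png

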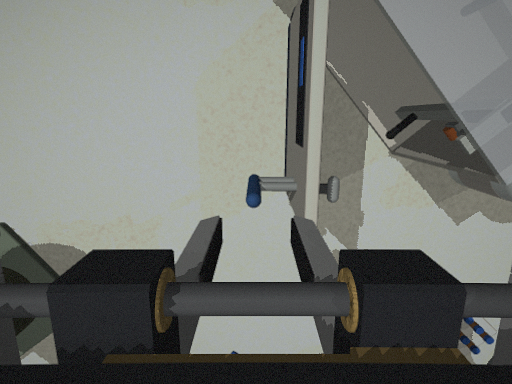

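The post top is at (254,199) against the predicted (256,197), and the panel is vertical in the view, so the angle is right too. I'll descend, grip and swing the door to just short of the earliest roller contact: home is at most 20/190 rad and contact starts 14 mm earlier, giving about 0.18 rad.

```bash
cat >> h.py <<'E'
def tang(env,psi0,th):
    return float(env.read_contact_force()[:2]@pt(psi0,th))
def pt(psi0,th): # direction of handle motion when opening
    e,n=en(psi0-th); r=.19*e+.051*n; r/=np.linalg.norm(r); return np.array([r[1],-r[0]])
E
python3 - <<'E'
from h import *
from cell import env,fingers,imaging
g=geom(); h,ps,th=g['hinge'],g['psi0'],g['th']
env.move_straight(pose(h,ps,th,.187)[0],velocity=.1)
print(env.read_contact_force().round(2))
fingers.grip(0)
print(env.read_gripper_width(),env.read_grasp_force(),env.read_contact_force().round(2),env.read_clock())
for t in np.linspace(th,.22,7)[1:]:
    env.move_straight(*pose(h,ps,t,.187,-1),velocity=.08)
    print(round(t,3),env.read_contact_force().round(2),round(tang(env,ps,t),2),env.read_clock(),round(env.read_gripper_width(),3))
E
```

```text
[ 0.32 -0.12  0.34]
0.14756210480714657 30.00018060207367 [-0.51  0.09  1.58] 6.0667
0.627 [ 1.09 -0.29  1.42] -0.95 6.4167 0.14
0.546 [ 1.1  -0.81  1.71] -1.35 6.7667 0.139
0.464 [0.02 1.37 1.55] 0.83 7.1167 0.141
0.383 [0.83 1.51 2.34] 0.14 7.4667 0.144
0.301 [1.8  3.33 2.23] 0.02 7.8167 0.142
0.22 [1.17 5.22 1.85] 1.07 8.1667 0.145
```

```bash
python3 - <<'E'
from h import *
from cell import env,fingers,imaging
g=geom(); h,ps=g['hinge'],g['psi0']
t=.22; pk=0; L=[]
while t>-.03:
    t-=.004
    env.move_straight(*pose(h,ps,t,.187,-1),velocity=.02); env.pause(.05)
    f=np.mean([tang(env,ps,t) for _ in range(3)]); pk=max(pk,f); L.append((round(t,3),round(f,1)))
    if f>17 or (pk>6 and f<-2): break
print(L,env.read_contact_force().round(1),env.read_gripper_width(),env.read_clock())
E
```

```text
[(0.216, np.float64(1.6)), (0.212, np.float64(0.3)), (0.208, np.float64(0.1)), (0.204, np.float64(0.6)), (0.2, np.float64(0.1)), (0.196, np.float64(0.4)), (0.192, np.float64(-0.0)), (0.188, np.float64(-0.5)), (0.184, np.float64(-0.5)), (0.18, np.float64(0.4)), (0.176, np.float64(-0.7)), (0.172, np.float64(0.1)), (0.168, np.float64(0.1)), (0.164, np.float64(0.2)), (0.16, np.float64(-0.1)), (0.156, np.float64(0.6)), (0.152, np.float64(0.5)), (0.148, np.float64(0.5)), (0.144, np.float64(-0.3)), (0.14, np.float64(0.4)), (0.136, np.float64(-0.3)), (0.132, np.float64(-0.8)), (0.128, np.float64(-0.1)), (0.124, np.float64(2.7)), (0.12, np.float64(3.4)), (0.116, np.float64(5.6)), (0.112, np.float64(7.7)), (0.108, np.float64(8.5)), (0.104, np.float64(11.5)), (0.1, np.float64(13.2)), (0.096, np.float64(12.6)), (0.092, np.float64(8.4)), (0.088, np.float64(6.4)), (0.084, np.float64(4.3)), (0.08, np.float64(2.7)), (0.076, np.float64(2.7)), (0.072, np.float64(0.1)), (0.068, np.float64(-1.9)), (0.064, np.float64(-2.4))] [4.1 6.1 0.7] 0.1415189818218965 19.8667
```

The catch curve shows onset at 0.126, a peak of 13 N, and drawing-in from about 0.07, so home is around 0.052. I'll release here and check.

```bash
python3 - <<'E'
from h import *
from cell import env,fingers,imaging
fingers.grip(.42); env.pause(.8)
print(env.read_gripper_width(),env.read_contact_force().round(2),env.read_grasp_force(),env.read_clock())
d=imaging.get_image("wrist"); cv2.imwrite("pics/w2.png",d["pixels"][:,:,::-1])
d=imaging.get_image("side"); s=d["pixels"][110:260,220:400,::-1]; cv2.imwrite("pics/s2.png",cv2.resize(s,None,fx=4,fy=4))
E
```

```text
0.4158986087883011 [-0.3   0.04  0.17] 0.0 21.275
```

View pics/w2.png

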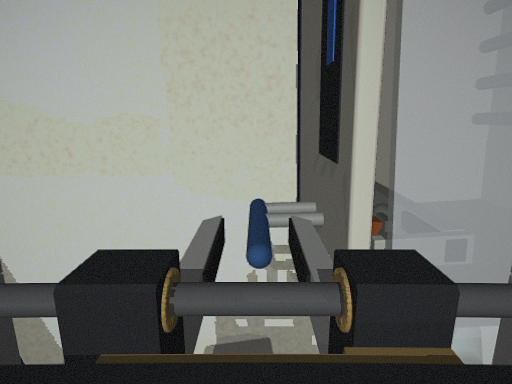

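View pics/s2.png

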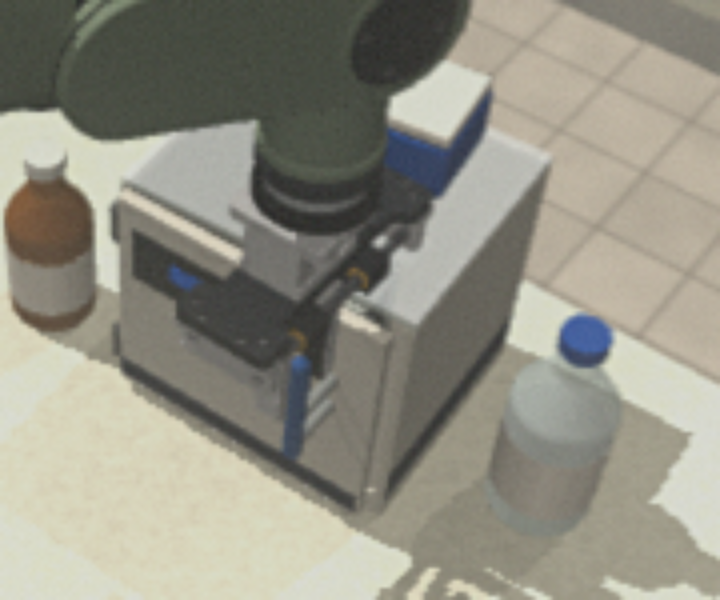

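The door is flush with the front, and the post stands free at (259,250) between the fingers with no contact force. Next: regrip, pull through the catch, swing to about 1.45 rad and let go.

```bash
python3 - <<'E'
from h import *
from cell import env,fingers,imaging
g=geom(); h,ps=g['hinge'],g['psi0']
fingers.grip(0)
print("regrip",tang(env,ps,.064),env.read_gripper_width(),env.read_clock())
L=[]
for t in np.r_[np.arange(.07,.16,.01),np.arange(.22,1.46,.0775)]:
    env.move_straight(*pose(h,ps,t,.187,-1),velocity=.05 if t<.2 else .1)
    L.append((round(t,3),round(tang(env,ps,t),1),round(np.linalg.norm(env.read_contact_force()),1)))
    if L[-1][2]>40: break
print(L,t,env.read_gripper_width(),env.read_clock())
E
```

```text
regrip -5.33404278414476 0.14321531396674614 21.9
[(np.float64(0.07), -6.6, np.float64(7.8)), (np.float64(0.08), -1.9, np.float64(2.7)), (np.float64(0.09), 2.2, np.float64(3.5)), (np.float64(0.1), 5.1, np.float64(6.2)), (np.float64(0.11), 9.4, np.float64(11.6)), (np.float64(0.12), 5.8, np.float64(7.3)), (np.float64(0.13), 2.7, np.float64(3.6)), (np.float64(0.14), -0.0, np.float64(2.7)), (np.float64(0.15), 0.4, np.float64(2.5)), (np.float64(0.22), -0.5, np.float64(2.2)), (np.float64(0.298), 0.3, np.float64(1.0)), (np.float64(0.375), 0.0, np.float64(0.7)), (np.float64(0.452), 0.1, np.float64(2.8)), (np.float64(0.53), -0.5, np.float64(5.2)), (np.float64(0.607), -1.0, np.float64(7.0)), (np.float64(0.685), -0.4, np.float64(6.4)), (np.float64(0.762), 0.5, np.float64(7.4)), (np.float64(0.84), -1.4, np.float64(7.9)), (np.float64(0.917), -1.0, np.float64(9.2)), (np.float64(0.995), -0.1, np.float64(8.2)), (np.float64(1.072), 0.0, np.float64(8.7)), (np.float64(1.15), -0.3, np.float64(9.0)), (np.float64(1.227), -1.4, np.float64(9.0)), (np.float64(1.305), -0.7, np.float64(7.6)), (np.float64(1.382), -0.8, np.float64(7.3))] 1.3824999999999998 0.14452007363648317 28.9417
```

The regrip met the −5 N hold, which confirms the roller was holding the door, and the handle followed all the way. I'll release, rise clear and check.

```bash
python3 - <<'E'
from h import *
from cell import env,fingers,imaging
g=geom(); h,ps=g['hinge'],g['psi0']
env.move_straight(*pose(h,ps,1.45,.187,-1),velocity=.1)
fingers.grip(.42); env.pause(.2)
print(env.read_contact_force().round(2))
p=env.read_tool_pos(); env.move_straight([p[0],p[1],.33],velocity=.15)
env.move_straight([.33,.25,.35],velocity=.25); env.pause(.3)
print(env.read_contact_force().round(2),env.read_clock())
d=imaging.get_image("top"); cv2.imwrite("pics/t3.png",d["pixels"][:,:,::-1])
E
```

```text
[ 0.32  0.3  -0.3 ]
[-0.87  0.76  0.16] 32.4417
```

View pics/t3.png

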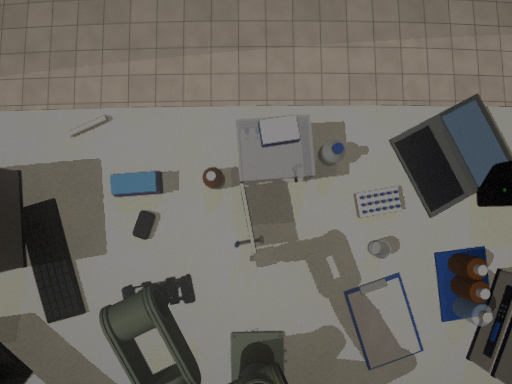

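The door now runs from (242,184) to (254,252), about square to the cabinet at roughly 1.4 rad. The bystanders are where they were and the gripper is clear.

```bash
python3 -c "
from cell import workorder
print(workorder.close_job())"
```

```text
the job is handed in; nothing more can be done
None
```

The job is handed in (no verdict was returned): the door was shut past the catch, let go with the roller alone holding it, then pulled open and left standing at about 1.4 rad, with the other things undisturbed and the robot clear.

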